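# Check the vacuum pump's oil with its dipstick

### The job

Check the oil in the vacuum pump: lift the wiped dipstick off its two hooks, holding it by the black grip only so the bare stem stays clean, push it tip first down the pump's slanting dipstick tube until it is fully home with its collar resting on the tube's mouth, then draw it right out. Finish while still holding it, level and still in mid-air at least 15 cm above the bench and clear of the pump and the hooks, so that the marks at its tip can be read. Never let the tip point upward, or the oil film would run back along the stem, and leave the beaker, the vial and the brass weight where they stand.

Things in the scene. Friction and masses are not known exactly. Their poses are not given: they have to be found in the camera images.
- grip (a point): Middle of the dipstick's black ribbed round grip (16 mm across, 52 mm long), on the stick's axis; x runs along the stick to the marked tip, y and z are across it (the stick is round). At the start the stick lies level in two hooks, this point 120 mm above the bench. Behind the grip (-x) an 8 mm steel rod runs on to a 15 mm black ball centred 64 mm from here.
- dipstick: The whole loose dipstick, 204 mm long, about 0.1 kg, balanced some 22 mm ahead of the grip's middle. Origin and axes as grip. Along +x from there: grip to 26 mm, 9 mm neck, steel collar 29 mm across and 5 mm thick with its seating face at 52 mm, then the bare stem to the tip at 132 mm.
- collar_face (a point): Centre of the collar's seating face on the dipstick, 52 mm from the grip's middle; x towards the tip. The bare stem begins here: 8 mm across, 80 mm long, two dark rings near its round tip, not to be touched with the fingers.
- tip (a point): The rounded tip of the dipstick, 80 mm beyond the collar face.
- hook_stand: Fixed aluminium drip tray, 200 x 76 x 14 mm, with two steel wire V hooks open at the top, 70 mm either side of its middle along its x axis. Origin at the middle of its underside, x as the stick's x. Hook posts (y = 12 mm) are 136 mm high, upturned ends (y = -12 mm) 131 mm. The rear hook is some 45 mm behind the grip's middle, the front one 95 mm ahead. Raised 30 mm the stick is free.
- pump: Fixed bench vacuum pump, 135 x 255 mm on plan, 177 mm high at the inlet cap: grey oil box at its right end, finned motor to the left. Origin at the middle of its underside; x points away from the robot, y to the left. The dipstick tube slants up and towards the robot from the front of the oil box.
- tube: The pump's fixed steel dipstick tube, 90 mm long, bore 13 mm, mouth flared to about 24 mm inside and 30 mm outside, closed below. Origin on the bore's axis at the lower end; z points up the bore and out of the mouth, 40 degrees above level, towards the robot (against the pump's x). A stick fully home lies on this axis, tip 10 mm short of the lower end.
- tube_mouth (a point): Centre of the rim of the tube's mouth, on the bore's axis, 153 mm above the bench; axes as tube (z out of the mouth). The collar's face rests on this rim when the stick is home; the rim is rigid.
- beaker: Bystander: low glass beaker, 56 mm wide, 72 mm high; origin at its underside.
- vial_tall: Bystander: small white vial with a black cap, 28 mm wide, 64 mm high; origin at its underside.
- weight: Bystander: brass weight with a knob, 22 mm wide, 42 mm high; origin at its underside.
- splash_shield: Fixed obstacle: a clear upright splash sheet, 296 mm wide along y and 322 mm high, 4 mm thick, standing behind the hooks (as seen from the robot) and to the left of the pump's tube; it stays in the same place. Origin at the middle of its lower edge. The dipstick's tip starts 10 to 80 mm in front of it; lift straight up first.

How it is judged:
By the outcome, as a careful person would: the job done as asked, in the order asked, and still so for the second after the job is handed in, while the arm keeps its last pose, push and grip.
It also fails if it takes over 58 s, if anything falls off the work surface, if the arm or the gripper's body presses on something with over 40 N, if the wrist force passes 120 N, or if a joint passes its speed limit or range.

### The arm

A 6-joint arm with a two-finger parallel gripper is mounted at the origin on a cart in front of the work surface, level with it; the furniture and walls round the work are solid. World frame = base frame: x ahead of the robot, y to its left, z up, the work surface at z = 0. Lengths are in m, angles in rad, forces in N, time in s.
With the tool pointing down it reaches from about 0.35 to 0.85 m from the base axis. Payload 8.1 kg.
Tool frame: the origin (TCP) lies at the centre of the arm's flange, where the gripper is bolted on; the fingertips stand 186 mm ahead of it and the grasp point (between the pads) lies 167 mm ahead of it (robot.grasp_offset is the distance from the TCP to the grasp point, in m); z points along the fingers, y is the line along which they close (so a half turn about z gives the same grasp; the last joint's range is limited). The gripper opens to 93 mm and grips with 3 to 60 N. Pads are 15 mm wide; open, the fingers measure 128 mm over their backs; the gripper's body (75 mm by 188 mm) begins 65 mm behind the grasp point.
Start: joints at [1.188, 0.13, 1.488, -0, 1.523, -0.085], TCP at [0.176, 0.574, 0.405] pointing down, gripper open.
Joint ranges: [-2.96, 2.96], [-0.89, 2.26], [0.02, 2.5], [-1.34, 4.48], [0, 2.73], [-2.66, 2.66]. Speed limits (rad/s): [2.39, 2.39, 2.79, 3.14, 3.14, 3.14].

### API

Orientations are given as a rotation vector (axis times angle).
In Python, from plant import robot gives the robot as it stands.
- The arm moves only by the tool drive_tool, never from a script. Its argument "moves" is one flat list of numbers, 7 for each row, row after row: the finger opening in mm, from 0 to 93, then the shift along the tool's x, y, z in mm, then the turn, a rotation vector about the tool's x, y, z in degrees. A call has 1 to 8 rows; each row shifts and turns the commanded pose from where the row before left it, along the tool's axes as they then stand; what a row does not reach is not made up. A row lasts 1/10 s, in which the tool goes at most 50 mm and 8.59 degrees, less where a joint would pass 70% of its speed; a pose out of reach is approached as far as the arm can. A call is refused whole if a number of a shift passes 50 or a number of a turn 8.59, either way. A call with a gripper value outside its range is refused whole. The fingers move at their own pace and stop on an object; "grip_force" is the grip in N (left out, the last holds). Time passes only in rows, so rows that do not move let the fingers close. It gives the time, the measured TCP pose, the force, the opening and the grip force at its end, in the units of the state.
- robot.read_state(): the state, without advancing time (a new reading comes with each control period).
- robot.read_camera(name): name is "scene" or "top" or "wrist"; returns a dict with "color" (384x512x3 uint8, red, green, blue), "depth" (384x512 float32, m along the optical axis (not along the pixel's ray), 0 where there is no reading), "mtx" (3x3 intrinsics, pixels), "R" (3x3) and "t" (3): a world point X has camera coordinates R X + t. Camera axes: x right, y down, z forward; pixel columns grow to the right and rows downward; lengths in m; the calibration is good to about 2 mm. A picture is of the moment at which its call begins.
- robot.close_job(): hands the job in; it is judged then, once.
The state is a dict: "t": time; "q": joint angles; "dq": joint speeds; "joint_torque": joint torques, N m; "tool_pos": TCP position; "orientation": TCP orientation; "force": force on the tool from outside, world axes, zero at the start; "wrist_torque": the same for the moment, N m; "opening": finger opening in m; "gripper_force": force on a finger pad.
Only numpy, scipy, OpenCV 4.12 (cv2) and the standard library are available. Lean on these libraries where they do the work, as an engineer would, in place of code of your own. Each camera call takes 0.05 s, during which the arm holds its last target. There are 200 camera calls.

## Working session

There is one attempt and no reset: what is moved stays moved. The work goes in short steps, Python scripts to look and compute and a tool call to move; the robot and the scene stay as the last step left them, time stands still between calls to the robot, and variables do not carry over. Pictures are saved under pics/ and viewed, at most 10 in all, crops included, and the job is handed in when it is done.

Besides the shell and the picture viewer there is one more tool, called by a JSON object that holds its "op" and its "data", one argument or row to a line. drive_tool: Moves the arm, as the interface text tells. Its arguments: {"type":"object","properties":{"moves":{"type":"array","items":{"type":"number"}},"grip_force":{"type":"number"}},"required":["moves"]}

```bash
mkdir -p pics; ls
cat > h.py <<'E'
import numpy as np, cv2
from scipy.spatial.transform import Rotation as Rn
from plant import robot
def snap(n,f):
    c=robot.read_camera(n); cv2.imwrite('pics/'+f+'.png',c['color'][:,:,::-1]); np.savez('pics/'+f+'.npz',**c); return c
def load(f): return dict(np.load('pics/'+f+'.npz'))
def px(c,u,v,d=None):
    if d is None:
        w=c['depth'][int(v)-1:int(v)+2,int(u)-1:int(u)+2]; w=w[w>0]; d=np.median(w) if len(w) else np.nan
    p=np.linalg.inv(c['mtx'])@[u,v,1]*d
    return c['R'].T@(p-c['t'])
def pxz(c,u,v,z):
    r=c['R'].T@np.linalg.inv(c['mtx'])@[u,v,1]; o=-c['R'].T@c['t']; return o+r*(z-o[2])/r[2]
def proj(c,X):
    p=c['mtx']@(c['R']@np.array(X)+c['t']); return p[:2]/p[2]
E
python3 - <<'E'
from h import *
a=snap('scene','s0');b=snap('top','t0')
for c in(a,b):print(c['R'].T@-c['t'],c['R'][2])
s=robot.read_state();print(s['t'],s['tool_pos'],s['orientation'])
E
```

```text
pics
[ 0.11395843 -0.78969749  0.74243334] [ 0.45632361  0.67181543 -0.58346619]
[ 0.3448195  -0.08219621  1.29365411] [ 0.19857706 -0.02214883 -0.97983498]
0.1 [0.17595446 0.5734018  0.40381727] [-4.65968889e-01 -3.10650747e+00  2.47529601e-03]
```

```bash
python3 -c "
import cv2
for f in('s0','t0'):
  cv2.imwrite('pics/'+f+'b.png',cv2.resize(cv2.imread('pics/'+f+'.png'),(800,600),interpolation=2))"
```

```text
(no output)
```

View pics/s0b.png

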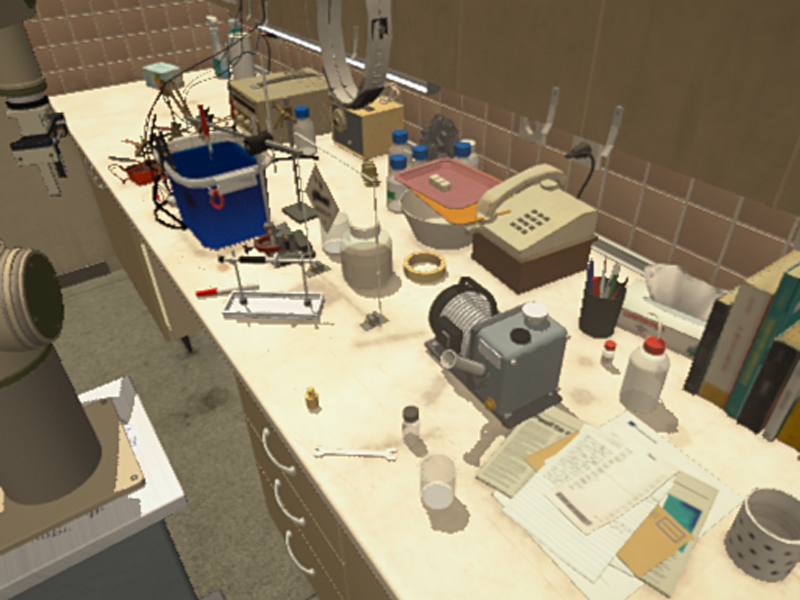

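View pics/t0b.png

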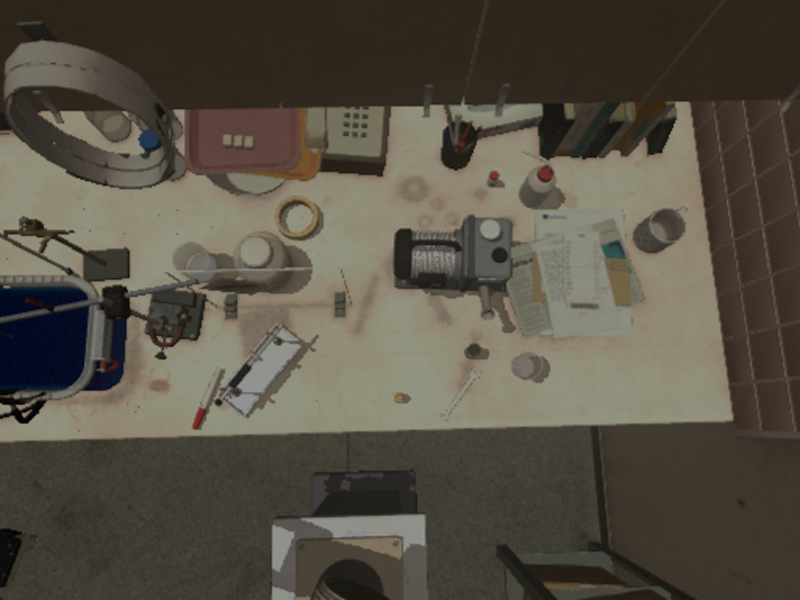

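The scene view shows the stick in its hooks around (260,258), with the ball on the left and the tip on the right. The tube mouth is at about (448,358). In the top view the stick runs from about (222,400) to (290,330), and the tube mouth is at about (487,312). I'll enlarge both areas.

```bash
python3 -c "
import cv2,numpy as np
t=cv2.imread('pics/t0.png');s=cv2.imread('pics/s0.png')
r=lambda im,x,y:cv2.resize(im[y:y+75,x:x+100],(400,300),interpolation=2)
cv2.imwrite('pics/c1.png',np.vstack([np.hstack([cv2.convertScaleAbs(r(t,130,195),alpha=1.5),cv2.convertScaleAbs(r(t,265,135),alpha=1.5)]),np.hstack([r(s,120,145),r(s,265,195)])]))"
```

```text
(no output)
```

View pics/c1.png

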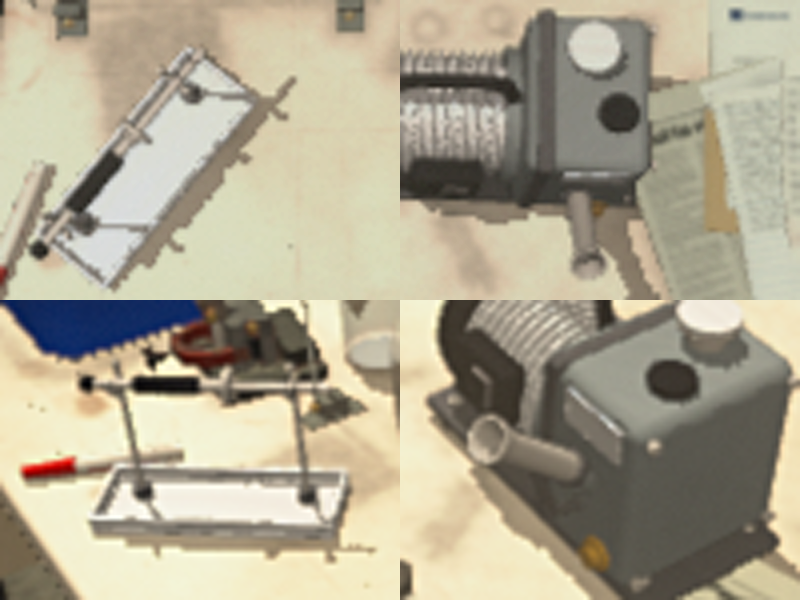

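The crops show these points in crop pixels:
- **Top view, stick:** ball (38,249), grip middle (97,181), tip (198,50).
- **Top view, tube mouth:** (587,262).
- **Scene view:** ball (86,383), tip (327,386), tube mouth (490,440).

Run:
```python
from h import *
t=load('t0');s=load('s0')
P=lambda o,x,y:(o[0]+x/4-.4,o[1]+y/4-.4)
T=(130,195);S=(120,145)
for n,a,b,z in [('ball',P(T,38,249),P(S,86,83),.12),('grip',P(T,97,181),P(S,166,83.5),.12),('tip',P(T,198,50),P(S,327,86),.12),('mouth',P((265,135),187,262),P((265,195),90,140),.153)]:
    A=t['mtx']@np.c_[t['R'],t['t']];B=s['mtx']@np.c_[s['R'],s['t']]
    X=cv2.triangulatePoints(A,B,np.array(a),np.array(b)).ravel()
    print(n,pxz(t,*a,z),pxz(s,*b,z),X[:3]/X[3])
# pump box top-edge directions, bystanders from top
for n,u,v,z in[('boxtopL',265+137/4,135+170/4,.14),('boxtopR',265+240/4,135+172/4,.14),('tubebase',265+180/4,135+195/4,.1)]:print(n,pxz(t,u,v,z))
for n,u,v,z in[('vial',474,351,.06),('beaker',530,362,.06),('weight',401,397,.04),('shL',180,275,.322),('shR',311,268,.322)]:print(n,pxz(t,u*.64,v*.64,z))
st=robot.read_state();print(Rn.from_rotvec(st['orientation']).as_matrix())
```

```text
ball [0.38827531 0.24664749 0.12      ] [0.38888004 0.24503688 0.12      ] [0.3888156  0.24679706 0.11903173]
grip [0.43876842 0.20313356 0.12      ] [0.43966845 0.20617671 0.12      ] [0.43854719 0.20260466 0.1222252 ]
tip [0.53905383 0.126821   0.12      ] [0.54006424 0.12660299 0.12      ] [0.53952338 0.12664097 0.12005154]
mouth [ 0.54544101 -0.28474282  0.153     ] [ 0.54493211 -0.2897195   0.153     ] [ 0.54700968 -0.28594546  0.14883476]
boxtopL [ 0.62094286 -0.25299992  0.14      ]
boxtopR [ 0.61743273 -0.33432262  0.14      ]
tubebase [ 0.60882266 -0.29287666  0.1       ]
vial [ 0.48058522 -0.27018809  0.06      ]
beaker [ 0.4544623  -0.38675284  0.06      ]
weight [ 0.3899084  -0.11438274  0.04      ]
shL [0.59271787 0.25957526 0.322     ]
shR [0.59984761 0.03930841 0.322     ]
[[-9.55991529e-01  2.93393729e-01 -5.61586564e-04]
 [ 2.93394251e-01  9.55990343e-01 -1.50938216e-03]
 [ 9.40280722e-05 -1.60772283e-03 -9.99998703e-01]]
```

```bash
cat >> h.py <<'E'
from scipy.spatial.transform import Slerp
G=np.array([0,0,.167])
def frame(d,flip=-1):
    """tool rotation: z as low as possible & perpendicular to stick dir d, x=flip*d"""
    x=flip*np.array(d)/np.linalg.norm(d); z=np.array([0,0,-1.])-x*-x[2]; z/=np.linalg.norm(z)
    return Rn.from_matrix(np.c_[x,np.cross(z,x),z])
def plan(g,Rt,n,start=None):
    """rows taking grasp point to g, orientation Rt, straight, n rows"""
    s=robot.read_state(); R0=Rn.from_rotvec(s['orientation']); g0=s['tool_pos']+R0.apply(G)
    if start is not None: g0,R0=start
    sl=Slerp([0,1],Rn.concatenate([R0,Rt])); p,Rc=g0-R0.apply(G),R0
    for k in range(1,n+1):
        R1=sl(k/n); p1=g0+(np.array(g)-g0)*k/n-R1.apply(G)
        row=np.r_[Rc.inv().apply(p1-p)*1e3,np.degrees((Rc.inv()*R1).as_rotvec())]
        print(np.round(row,1).tolist()); p,Rc=p1,R1
    return np.array(g),Rt
def grasp():
    s=robot.read_state(); R=Rn.from_rotvec(s['orientation'])
    print('t',round(s['t'],2),'g',s['tool_pos']+R.apply(G),'x',R.as_matrix()[:,0],'z',R.as_matrix()[:,2],'F',np.round(s['force'],1),'op',s['opening'],s['gripper_force'],'q',np.round(s['q'],2))
E
python3 - <<'E'
from h import *
t=load('t0');v,u=np.mgrid[0:384:1,0:512:1];d=t['depth']
p=(np.linalg.inv(t['mtx'])@np.stack([u*d,v*d,d]).reshape(3,-1)); X=(p.T-t['t'])@t['R']
X=X[d.ravel()>0]
for x0 in np.arange(.15,.55,.05):
  print(round(x0,2),[round(float(X[(abs(X[:,0]-x0-.025)<.025)&(abs(X[:,1]-y-.025)<.025)][:,2].max(initial=-9)),2) for y in np.arange(.15,.65,.05)])
R=frame([.78,-.62,0])
plan([.35,.25,.26],Rn.from_matrix(R.as_matrix()),10)
a=frame([.78,-.62,0]); b=([.35,.25,.26],a)
print();plan([.4395,.2035,.26],a,4,b)
E
```

```text
0.15 [-0.0, -0.88, -0.89, -0.88, 0.56, -0.88, 0.35, 0.35, -0.88, -0.88]
0.2 [-0.89, -0.88, -0.89, -0.89, -0.88, -0.88, -0.88, -0.88, -0.88, -0.88]
0.25 [-0.89, -0.88, -0.89, -0.88, -0.88, -0.89, -0.89, -0.88, -0.88, -0.89]
0.3 [0.01, 0.0, 0.01, 0.02, 0.01, 0.01, 0.01, 0.01, 0.01, 0.01]
0.35 [0.02, 0.13, 0.13, 0.02, 0.01, 0.01, 0.01, 0.2, 0.25, 0.19]
0.4 [0.13, 0.14, 0.02, 0.02, 0.01, 0.18, 0.2, 0.22, 0.25, 0.2]
0.45 [0.14, 0.13, 0.02, 0.01, 0.05, 0.2, 0.2, 0.18, 0.18, 0.18]
0.5 [0.14, 0.02, 0.01, 0.02, 0.34, 0.2, 0.35, 0.28, 0.28, 0.21]
[-26.1, -25.8, -2.3, -0.0, 0.0, 2.1]
[-27.1, -24.8, -2.3, -0.0, 0.0, 2.1]
[-28.0, -23.8, -2.3, -0.0, 0.0, 2.1]
[-28.9, -22.7, -2.3, -0.0, 0.0, 2.1]
[-29.7, -21.6, -2.3, -0.0, 0.0, 2.1]
[-30.5, -20.5, -2.3, -0.0, 0.0, 2.1]
[-31.2, -19.4, -2.3, -0.0, 0.0, 2.1]
[-31.9, -18.2, -2.3, -0.0, 0.0, 2.1]
[-32.6, -17.0, -2.3, -0.0, 0.0, 2.1]
[-33.2, -15.7, -2.3, -0.0, 0.0, 2.1]

[-24.7, 4.8, -0.0, 0.0, 0.0, 0.0]
[-24.7, 4.8, 0.0, 0.0, 0.0, 0.0]
[-24.7, 4.8, 0.0, 0.0, 0.0, 0.0]
[-24.7, 4.8, 0.0, 0.0, 0.0, 0.0]
```

{"op": "drive_tool", "data": {
  "moves": [60, -26, -26, -2.5, 0, 0, 2.1, 60, -27, -25, -2.5, 0, 0, 2.1, 60, -28, -24, -2.5, 0, 0, 2.1, 60, -29, -23, -2.5, 0, 0, 2.1, 60, -30, -21.5, -2.5, 0, 0, 2.1, 60, -30.5, -20.5, -2.5, 0, 0, 2.1, 60, -31, -19.5, -2.5, 0, 0, 2.1, 60, -32, -18, -2.5, 0, 0, 2.1]
}}

```text
t: 0.9
tool_pos: [0.3161, 0.313, 0.4245]
orientation: [-0.917, -3.005, 0.001]
force: [0.7, -0.3, 0.7]
opening: 0.0604
gripper_force: 0.0
```

{"op": "drive_tool", "data": {
  "moves": [60, -33, -17, -2, 0, 0, 2.1, 60, -33, -16, -2, 0, 0, 2.1, 60, -25, 5, 0, 0, 0, 0, 60, -25, 5, 0, 0, 0, 0, 60, -25, 5, 0, 0, 0, 0, 60, -25, 5, 0, 0, 0, 0, 60, 0, 0, 0, 0, 0, 0, 60, 0, 0, 0, 0, 0, 0]
}}

```text
t: 1.7
tool_pos: [0.4421, 0.2035, 0.4281]
orientation: [-1.026, -2.968, 0.001]
force: [-0.1, 0.7, -1.1]
opening: 0.06
gripper_force: 0.0
```

Run:
```python
from h import *
c=snap('wrist','w0');grasp()
print(c['R'],c['R'].T@-c['t'])
for X in [[.4387,.203,.12],[.3886,.2464,.12],[.5395,.1266,.12]]:print(proj(c,X))
cv2.imwrite('pics/w0b.png',cv2.resize(cv2.imread('pics/w0.png'),(800,600),interpolation=2))
```

```text
t 1.75 g [0.44154826 0.20386186 0.2613075 ] x [-0.78716692  0.61673927  0.00095273] z [-1.24305740e-03 -4.17773704e-05 -9.99999227e-01] F [-0.7  0.3  0.4] op 0.05997379014224462 0.0 q [ 0.33 -0.19  1.76  0.    1.57 -0.58]
[[ 0.61796743  0.78620278 -0.00120251]
 [ 0.75268682 -0.59118016  0.2897733 ]
 [ 0.22710967 -0.17997558 -0.95709456]] [0.37870967 0.2537165  0.40831463]
[251.98603803 181.82760126]
[255.28882605 111.54859249]
[254.30172467 293.71716068]
```

View pics/w0b.png

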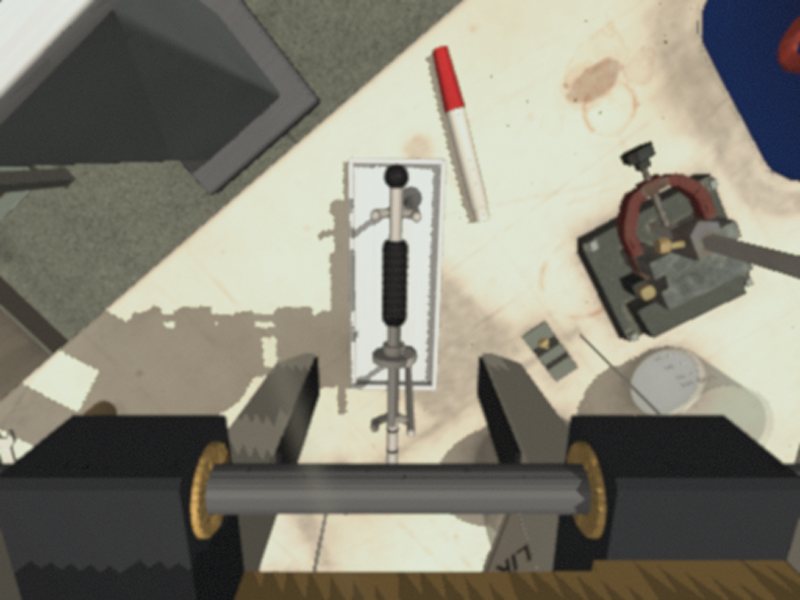

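The wrist view shows the stick running straight down the picture: ball at (396,176), grip from (395,241) to (395,326), and the stem still visible at (392,450).

Run:
```python
from h import *
c=load('w0')
P=[pxz(c,u*.64-.2,v*.64-.2,.12) for u,v in[(396,176),(395,241),(395,326),(392,450)]]
print(P,(P[1]+P[2])/2)
d=P[3]-P[0];d/=np.linalg.norm(d);print(d)
print(np.linalg.norm((P[1]+P[2])/2-P[0]))
g=P[0]+.064*d;print(g)
plan([*g[:2],.12],frame(d),5)
```

```text
[array([0.3880665 , 0.24444843, 0.12      ]), array([0.41768603, 0.22033862, 0.12      ]), array([0.46066381, 0.18643192, 0.12      ]), array([0.53121239, 0.12812269, 0.12      ])] [0.43917492 0.20338527 0.12      ]
[ 0.77606174 -0.63065694  0.        ]
0.06556106599256697
[0.43773445 0.20408638 0.12      ]
[0.6, -0.4, 28.3, -0.0, -0.0, 0.2]
[0.6, -0.4, 28.3, -0.0, -0.0, 0.2]
[0.6, -0.5, 28.3, -0.0, -0.0, 0.2]
[0.6, -0.5, 28.3, -0.0, -0.0, 0.2]
[0.6, -0.5, 28.3, -0.0, -0.0, 0.2]
```

{"op": "drive_tool", "data": {
  "moves": [50, 0.5, -0.5, 28, 0, 0, 0.2, 50, 0.5, -0.5, 28, 0, 0, 0.2, 50, 0.5, -0.5, 28, 0, 0, 0.2, 50, 0.5, -0.5, 28, 0, 0, 0.2, 50, 0.5, 0, 20, 0, 0, 0.2, 40, 0, 0, 9, 0, 0, 0, 30, 0, 0, 0, 0, 0, 0]
}}

```text
t: 2.45
tool_pos: [0.4379, 0.204, 0.2866]
orientation: [-1.048, -2.959, 0.002]
force: [-0.7, 0.4, 0.6]
opening: 0.0385
gripper_force: 0.0
```

{"op": "drive_tool", "data": {
  "moves": [10, 0, 0, 0, 0, 0, 0, 10, 0, 0, 0, 0, 0, 0, 10, 0, 0, 0, 0, 0, 0, 10, 0, 0, 0, 0, 0, 0, 10, 0, 0, 0, 0, 0, 0, 10, 0, 0, 0, 0, 0, 0],
  "grip_force": 45
}}

```text
t: 3.05
tool_pos: [0.439, 0.2033, 0.2888]
orientation: [1.05, 2.96, -0.002]
force: [-4.4, -5.2, 6.3]
opening: 0.0149
gripper_force: 45.0
```

Run:
```python
from h import *
grasp()
```

```text
t 3.05 g [0.43899212 0.20309455 0.1218129 ] x [-7.76372655e-01  6.30273786e-01 -6.74942083e-04] z [-5.97841007e-05 -1.14451274e-03 -9.99999343e-01] F [-4.4 -5.2  6.3] op 0.014861247108745219 45.001203417778015 q [ 0.33 -0.1   1.94 -0.    1.3  -0.56]
```

{"op": "drive_tool", "data": {
  "moves": [10, 0, 0, -10, 0, 0, 0, 10, 0, 0, -20, 0, 0, 0, 10, 0, 0, -30, 0, 0, 0, 10, 0, 0, -35, 0, 0, 0, 10, 0, 0, -35, 0, 0, 0, 10, 0, 0, -20, 0, 0, 0, 10, 0, 0, 0, 0, 0, 0]
}}

```text
t: 3.75
tool_pos: [0.4397, 0.204, 0.4428]
orientation: [1.048, 2.955, 0.008]
force: [-0.1, 0.3, -0.3]
opening: 0.0148
gripper_force: 45.0
```

Run:
```python
from h import *
c=snap('wrist','w1');grasp()
s=snap('scene','s1')
a=cv2.resize(cv2.imread('pics/w1.png')[90:384,130:380],(400,470));b=cv2.resize(cv2.imread('pics/s1.png')[60:220,100:236],(400,470),interpolation=2)
cv2.imwrite('pics/c2.png',np.hstack([a,b]))
a1=frame([np.cos(np.radians(-20)),np.sin(np.radians(-20)),-.27])
s1=plan([.40,.05,.30],a1,6)
print();d=[.766*np.cos(np.radians(-4)),.766*np.sin(np.radians(-4)),-.643]
plan([.42,-.27,.33],frame(d),9,(s1[0],a1))
```

```text
t 3.8 g [0.44009834 0.20419229 0.27315197] x [-0.77647543  0.63014314 -0.00235179] z [ 0.0044142   0.00170715 -0.9999888 ] F [-0.1  0.1 -1.6] op 0.014514593393759778 44.999449253082275 q [ 0.33 -0.2   1.75  0.    1.59 -0.56]
[-18.3, -22.6, -4.7, 0.4, 2.5, -3.2]
[-16.8, -23.2, -4.9, 0.4, 2.5, -3.2]
[-15.2, -23.7, -5.1, 0.4, 2.5, -3.2]
[-13.6, -24.1, -5.2, 0.4, 2.5, -3.2]
[-11.9, -24.5, -5.3, 0.4, 2.5, -3.2]
[-10.2, -24.7, -5.3, 0.4, 2.5, -3.2]

[-20.9, -30.1, -6.7, 0.8, 2.7, -1.6]
[-19.6, -30.6, -6.8, 0.8, 2.7, -1.6]
[-18.4, -31.0, -6.9, 0.8, 2.7, -1.6]
[-17.1, -31.3, -6.9, 0.8, 2.7, -1.6]
[-15.8, -31.7, -6.8, 0.8, 2.7, -1.6]
[-14.5, -32.0, -6.6, 0.8, 2.7, -1.6]
[-13.2, -32.2, -6.4, 0.8, 2.7, -1.6]
[-12.0, -32.5, -6.1, 0.8, 2.7, -1.6]
[-10.7, -32.6, -5.8, 0.8, 2.7, -1.6]
```

View pics/c2.png

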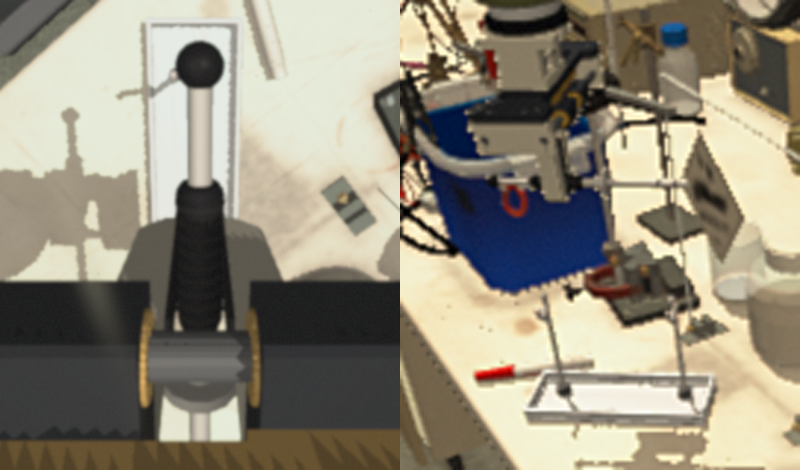

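The stick is held level by its grip (left half, ball at (200,65)) and is clear of the hooks (right half). Next I carry it across, tilting it tip down.

{"op": "drive_tool", "data": {
  "moves": [10, -18, -22.5, -5, 0.4, 2.5, -3.2, 10, -17, -23, -5, 0.4, 2.5, -3.2, 10, -15, -23.5, -5, 0.4, 2.5, -3.2, 10, -13.5, -24, -5, 0.4, 2.5, -3.2, 10, -12, -24.5, -5, 0.4, 2.5, -3.2, 10, -10, -24.5, -5.5, 0.4, 2.5, -3.2]
}}

```text
t: 4.45
tool_pos: [0.4407, 0.0348, 0.4589]
orientation: [-0.491, -2.835, -0.07]
force: [0.9, -0.7, -0.3]
opening: 0.0148
gripper_force: 45.0
```

{"op": "drive_tool", "data": {
  "moves": [10, -21, -30, -6.7, 0.8, 2.7, -1.6, 10, -19.5, -30.5, -6.8, 0.8, 2.7, -1.6, 10, -18.5, -31, -7, 0.8, 2.7, -1.6, 10, -17, -31, -7, 0.8, 2.7, -1.6, 10, -16, -31.5, -7, 0.8, 2.7, -1.6, 10, -14.5, -32, -6.5, 0.8, 2.7, -1.6, 10, -13, -32, -6.5, 0.8, 2.7, -1.6, 10, -12, -32.5, -6, 0.8, 2.7, -1.6]
}}

```text
t: 5.25
tool_pos: [0.5203, -0.2432, 0.4564]
orientation: [-0.119, -2.492, -0.042]
force: [0.4, -0.8, -0.4]
opening: 0.0147
gripper_force: 45.0
```

{"op": "drive_tool", "data": {
  "moves": [10, -10.5, -32.5, -6, 0.8, 2.7, -1.6, 10, 0, 0, 0, 0, 0, 0, 10, 0, 0, 0, 0, 0, 0, 10, 0, 0, 0, 0, 0, 0]
}}

```text
t: 5.65
tool_pos: [0.529, -0.2746, 0.4565]
orientation: [-0.078, -2.451, -0.038]
force: [-0.4, 0.0, 0.3]
opening: 0.0149
gripper_force: 45.0
```

Run:
```python
from h import *
grasp();c=snap('scene','s2');t=snap('top','t2')
s=robot.read_state();R=Rn.from_rotvec(s['orientation']);g=s['tool_pos']+R.apply(G);d=-R.as_matrix()[:,0]
M=np.array([.546,-.286,.153])
for n,X in[('ball',g-.064*d),('tip',g+.132*d),('collar',g+.052*d),('mouth',M)]:
  print(n,X,proj(c,X),proj(t,X))
a=cv2.imread('pics/s2.png')[125:275,200:350];b=cv2.imread('pics/t2.png')[130:280,230:380]
cv2.imwrite('pics/c3.png',np.hstack([cv2.resize(a,(400,400),interpolation=2),cv2.convertScaleAbs(cv2.resize(b,(400,400),interpolation=2),alpha=1.5)]))
```

```text
t 5.65 g [ 0.42294963 -0.26669975  0.32767107] x [-0.76979022  0.04632229  0.63661391] z [-0.63489044  0.04733723 -0.77115064] F [-0.4  0.   0.3] op 0.014863894448926033 44.99919891357422 q [-0.48  0.43  1.12 -0.32  2.21 -2.1 ]
ball [ 0.37376899 -0.26361115  0.3692819 ] [209.49525777 170.74435098] [321.61475406 254.11424387]
tip [ 0.52481696 -0.27270707  0.24471154] [276.44508365 197.82809034] [312.93691936 201.6263484 ]
collar [ 0.46316473 -0.26899445  0.29555658] [251.96493878 187.9249449 ] [316.16150631 221.13026715]
mouth [ 0.546 -0.286  0.153] [286.45095336 228.56117641] [311.74600401 199.91169257]
```

View pics/c3.png

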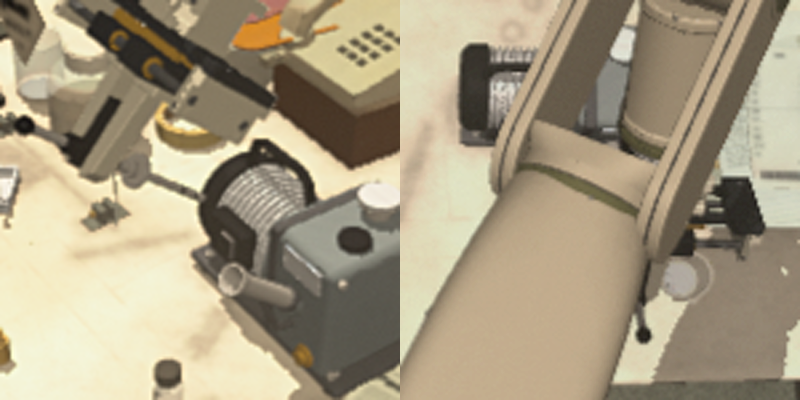

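The stick's tip, at crop (203,199), and its ball, at (25,125), match the predicted pixels to within 1–2 px. I'll now fit the tube axis to the depth points from the first pictures.

Run:
```python
from h import *
from scipy.optimize import least_squares
def cloud(f):
    t=load(f);v,u=np.mgrid[0:384,0:512];d=t['depth']
    p=np.linalg.inv(t['mtx'])@np.stack([u*d,v*d,d]).reshape(3,-1); return ((p.T-t['t'])@t['R'])[d.ravel()>0]
C={f:cloud(f) for f in('s0','t0')}
def ax(y): y=np.radians(y);return np.array([-.766*np.cos(y),-.766*np.sin(y),.643])
def cyl(X,p):
    a=ax(p[2]);M=np.array([p[0],p[1],.153]);s=(X-M)@a;r=np.linalg.norm(X-M-np.outer(s,a),axis=1);return s,r
for fs in(('s0',),('t0',),('s0','t0')):
    X=np.vstack([C[f] for f in fs]);p=np.array([.546,-.286,-3,.0095])
    for it in range(6):
        s,r=cyl(X,p);k=(s<-.015)&(s>-.055)&(r<.018 if it<3 else abs(r-p[3])<.004)
        q=least_squares(lambda q:cyl(X[k],q)[1]-q[3],p,loss='soft_l1',f_scale=.001);p=q.x
    print(fs,k.sum(),p.round(4),np.std(q.fun).round(4))
# pump box front face yaw from top cloud: top surface edge
Y=C['s0'];b=Y[(Y[:,2]>.05)&(Y[:,2]<.13)&(abs(Y[:,0]-.62)<.02)&(Y[:,1]<-.25)&(Y[:,1]>-.33)]
print(len(b),np.polyfit(b[:,1],b[:,0],1), 'yaw',np.degrees(-np.arctan(np.polyfit(b[:,1],b[:,0],1)[0])))
```

```text
('s0',) 88 [ 0.5435 -0.2903 -1.7873  0.0085] 0.0009
('t0',) 53 [ 0.5446 -0.2849 -3.0717  0.0086] 0.0012
('s0', 't0') 133 [ 0.5426 -0.2875 -2.1566  0.0104] 0.0013
418 [0.05206283 0.62997597] yaw -2.9802897543581364
```

```bash
cat >> h.py <<'E'
MO=np.array([.546,-.286,.153]);YAW=-2.7
def axis(y=None): y=np.radians(YAW if y is None else y);return np.array([-.766*np.cos(y),-.766*np.sin(y),.643])
E
python3 - <<'E'
from h import *
grasp(); a=axis(); plan(MO+a*.152,frame(-a),5)
E
```

```text
t 5.75 g [ 0.42309077 -0.26658124  0.32860586] x [-0.77065292  0.04640777  0.63556306] z [-0.63391059  0.04621912 -0.77202406] F [-0.3  1.   0. ] op 0.014757772134623336 44.99916136264801 q [-0.48  0.43  1.12 -0.32  2.21 -2.1 ]
[-11.4, -2.2, 11.1, 0.2, 0.1, -0.1]
[-11.4, -2.2, 11.0, 0.2, 0.1, -0.1]
[-11.4, -2.2, 11.0, 0.2, 0.1, -0.1]
[-11.4, -2.2, 11.0, 0.2, 0.1, -0.1]
[-11.4, -2.2, 11.0, 0.2, 0.1, -0.1]
```

{"op": "drive_tool", "data": {
  "moves": [10, -11.5, -2, 11, 0.2, 0.1, -0.1, 10, -11.5, -2, 11, 0.2, 0.1, -0.1, 10, -11.5, -2, 11, 0.2, 0.1, -0.1, 10, -11.5, -2, 11, 0.2, 0.1, -0.1, 10, -11.5, -2, 11, 0.2, 0.1, -0.1, 10, 0, 0, 0, 0, 0, 0, 10, 0, 0, 0, 0, 0, 0, 10, 0, 0, 0, 0, 0, 0]
}}

```text
t: 6.55
tool_pos: [0.5377, -0.2857, 0.379]
orientation: [-0.06, -2.444, -0.019]
force: [0.2, -0.4, -0.7]
opening: 0.0147
gripper_force: 45.0
```

Run:
```python
from h import *
grasp();c=snap('scene','s3');w=snap('wrist','w3')
s=robot.read_state();R=Rn.from_rotvec(s['orientation']);g=s['tool_pos']+R.apply(G);d=-R.as_matrix()[:,0]
for n,X in[('ball',g-.064*d),('tip',g+.132*d),('collar',g+.052*d),('mouth',MO),('base',MO-.06*axis())]:
  print(n,X,proj(c,X),(proj(c,X)-[235,175]+.5)*5.0-.5)
a=cv2.imread('pics/s3.png')[175:265,235:315];b=cv2.imread('pics/w3.png')
cv2.imwrite('pics/c4.png',np.hstack([cv2.resize(a,(400,450),interpolation=2),cv2.resize(b,(400,450),interpolation=2)]))
```

```text
t 6.55 g [ 0.43058701 -0.28074949  0.25093953] x [-0.76567897  0.03852411  0.64206822] z [-0.6413962   0.02944817 -0.76664446] F [ 0.2 -0.4 -0.7] op 0.01474561440452 44.99908089637756 q [-0.49  0.5   1.18 -0.32  2.1  -2.08]
ball [ 0.38165889 -0.27832784  0.29223312] [220.28444827 206.06659932] [-71.57775866 157.33299658]
tip [ 0.53181467 -0.28590934  0.1664883 ] [281.81920037 226.58186747] [236.09600183 259.90933736]
collar [ 0.4705266  -0.28281485  0.21781272] [259.21539629 219.04591281] [123.07698147 222.22956406]
mouth [ 0.546 -0.286  0.153] [286.45095336 228.56117641] [259.25476678 269.80588204]
base [ 0.59190898 -0.28816501  0.11442   ] [301.07126595 233.43692357] [332.35632973 294.18461785]
```

View pics/c4.png

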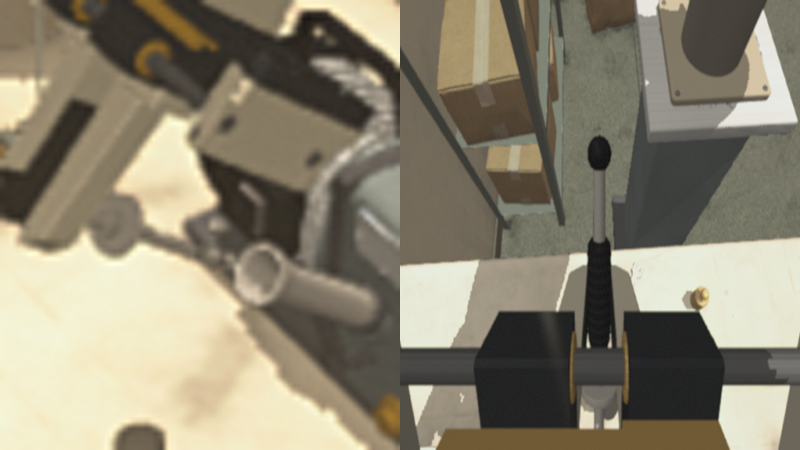

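The tip is at left crop (237,263) and the mouth rim's centre is at about (260,273). Both match the predictions with the same small bias, so the stick is aligned with the tube. I'll push in along the axis.

{"op": "drive_tool", "data": {
  "moves": [10, -10, 0, 0, 0, 0, 0, 10, -10, 0, 0, 0, 0, 0, 10, -8, 0, 0, 0, 0, 0, 10, -7, 0, 0, 0, 0, 0, 10, -5, 0, 0, 0, 0, 0, 10, 0, 0, 0, 0, 0, 0]
}}

```text
t: 7.25
tool_pos: [0.5685, -0.287, 0.3513]
orientation: [-0.059, -2.442, -0.02]
force: [0.1, -0.2, -0.8]
opening: 0.0148
gripper_force: 45.0
```

{"op": "drive_tool", "data": {
  "moves": [10, -5, 0, 0, 0, 0, 0, 10, -6, 0, 0, 0, 0, 0, 10, -6, 0, 0, 0, 0, 0, 10, -6, 0, 0, 0, 0, 0]
}}

```text
t: 7.65
tool_pos: [0.5861, -0.288, 0.3373]
orientation: [-0.06, -2.443, -0.02]
force: [-0.2, 0.1, -1.3]
opening: 0.0149
gripper_force: 45.0
```

{"op": "drive_tool", "data": {
  "moves": [10, -7, 0, 0, 0, 0, 0, 10, -7, 0, 0, 0, 0, 0, 10, -7, 0, 0, 0, 0, 0, 10, -6, 0, 0, 0, 0, 0, 10, 0, 0, 0, 0, 0, 0, 10, 0, 0, 0, 0, 0, 0]
}}

```text
t: 8.25
tool_pos: [0.6065, -0.289, 0.32]
orientation: [-0.06, -2.442, -0.02]
force: [0.3, 0.4, -0.4]
opening: 0.0149
gripper_force: 45.0
```

Run:
```python
from h import *
grasp()
s=robot.read_state();R=Rn.from_rotvec(s['orientation']);g=s['tool_pos']+R.apply(G);a=axis()
k=(g-MO)@a;print(k,g-MO-k*a, s['wrist_torque'])
```

```text
t 8.25 g [ 0.49919436 -0.28399653  0.19213957] x [-0.76482415  0.03788603  0.64312414] z [-0.64243107  0.02988613 -0.7657605 ] F [ 0.3  0.4 -0.4] op 0.01492509140032496 44.99904155731201 q [-0.45  0.72  0.97 -0.29  2.09 -2.03]
0.06105235302934972 [-9.14505417e-05 -1.99514323e-04 -1.17091600e-04] [-0.01863206 -0.34150836 -0.01139708]
```

{"op": "drive_tool", "data": {
  "moves": [10, -3, 0, 0, 0, 0, 0, 10, -3, 0, 0, 0, 0, 0, 10, -1.5, 0, 0, 0, 0, 0, 10, 0, 0, 0, 0, 0, 0]
}}

```text
t: 8.65
tool_pos: [0.6122, -0.2893, 0.3151]
orientation: [-0.06, -2.443, -0.02]
force: [-0.3, -0.1, -0.6]
opening: 0.0147
gripper_force: 45.0
```

{"op": "drive_tool", "data": {
  "moves": [10, -1, 0, 0, 0, 0, 0, 10, -0.5, 0, 0, 0, 0, 0, 10, 0, 0, 0, 0, 0, 0]
}}

```text
t: 8.95
tool_pos: [0.613, -0.2894, 0.3147]
orientation: [-0.06, -2.442, -0.02]
force: [-4.4, 1.1, 2.6]
opening: 0.015
gripper_force: 45.0
```

Contact at the expected depth, with about 5 N along the axis. I'll press a little more to be sure the collar is seated.

{"op": "drive_tool", "data": {
  "moves": [10, -1, 0, 0, 0, 0, 0, 10, -1, 0, 0, 0, 0, 0, 10, 0, 0, 0, 0, 0, 0, 10, 0, 0, 0, 0, 0, 0]
}}

```text
t: 9.35
tool_pos: [0.6137, -0.2896, 0.3143]
orientation: [-0.062, -2.438, -0.021]
force: [-13.6, 2.3, 9.4]
opening: 0.0147
gripper_force: 45.0
```

Run:
```python
from h import *
grasp();c=snap('scene','s4')
s=robot.read_state();R=Rn.from_rotvec(s['orientation']);g=s['tool_pos']+R.apply(G);a=axis();k=(g-MO)@a;print(k,g-MO-k*a)
cv2.imwrite('pics/c5.png',cv2.resize(cv2.imread('pics/s4.png')[175:265,235:335],(800,600)[:2],interpolation=2)[:600])
```

```text
t 9.35 g [ 0.50580929 -0.28432833  0.18685765] x [-0.76188531  0.03932219  0.64651724] z [-0.64575906  0.031338   -0.76289787] F [-13.6   2.3   9.4] op 0.014724044791903366 44.99862849712372 q [-0.45  0.75  0.95 -0.29  2.09 -2.03]
0.05261037279011857 [ 5.64772000e-05 -2.21276213e-04  6.28504081e-05]
```

View pics/c5.png

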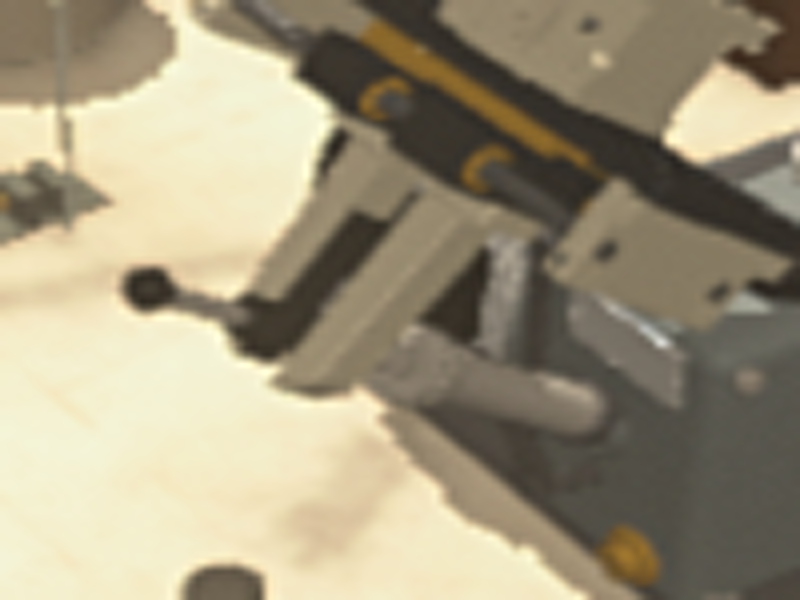

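The collar sits on the tube's rim at about (410,370). The grip centre is 52.6 mm from the mouth and the axial force is 17 N, so the stick is home. Now I draw it straight out.

{"op": "drive_tool", "data": {
  "moves": [10, 3, 0, 0, 0, 0, 0, 10, 7, 0, 0, 0, 0, 0, 10, 12, 0, 0, 0, 0, 0, 10, 15, 0, 0, 0, 0, 0, 10, 15, 0, 0, 0, 0, 0, 10, 15, 0, 0, 0, 0, 0, 10, 15, 0, 0, 0, 0, 0, 10, 15, 0, 0, 0, 0, 0]
}}

```text
t: 10.2
tool_pos: [0.5401, -0.2856, 0.3762]
orientation: [-0.059, -2.444, -0.019]
force: [0.8, 0.6, -0.2]
opening: 0.015
gripper_force: 45.0
```

{"op": "drive_tool", "data": {
  "moves": [10, 15, 0, 0, 0, 0, 0, 10, 15, 0, 0, 0, 0, 0, 10, 8, 0, 0, 0, 0, 0, 10, 0, 0, 0, 0, 0, 0, 10, 0, 0, 0, 0, 0, 0]
}}

```text
t: 10.7
tool_pos: [0.5117, -0.2843, 0.3998]
orientation: [-0.06, -2.443, -0.019]
force: [-1.0, 1.0, 0.6]
opening: 0.0149
gripper_force: 45.0
```

Run:
```python
from h import *
grasp();c=snap('scene','s5')
s=robot.read_state();R=Rn.from_rotvec(s['orientation']);g=s['tool_pos']+R.apply(G);d=-R.as_matrix()[:,0]
for n,X in[('ball',g-.064*d),('tip',g+.132*d)]: print(n,X,proj(c,X))
y=np.radians(-25);y2=np.radians(-15)
s1=plan([.40,-.23,.34],frame([.9*np.cos(y2),.9*np.sin(y2),-.436]),5)
print();plan([.40,-.16,.36],frame([np.cos(y),np.sin(y),-.008]),5,s1)
```

```text
t 10.7 g [ 0.40450065 -0.27929973  0.27184273] x [-0.7654687   0.03795938  0.64235252] z [-0.64166729  0.02970634 -0.76640761] F [-1.   1.   0.6] op 0.01492572252832553 44.99912738800049 q [-0.5   0.42  1.24 -0.33  2.1  -2.1 ]
ball [ 0.35553535 -0.2768293   0.31267993] [207.16196748 202.2391958 ]
tip [ 0.50548524 -0.28421126  0.18667781] [272.36868976 224.00772126]
[18.1, 6.0, -9.4, -1.3, -2.8, 2.1]
[18.0, 5.9, -9.6, -1.3, -2.8, 2.1]
[17.9, 5.8, -9.9, -1.3, -2.8, 2.1]
[17.7, 5.7, -10.1, -1.3, -2.8, 2.1]
[17.5, 5.6, -10.4, -1.3, -2.8, 2.1]

[19.8, 12.4, -1.4, -0.5, -5.1, 2.0]
[20.0, 12.3, -1.7, -0.5, -5.1, 2.0]
[20.3, 12.1, -2.1, -0.5, -5.1, 2.0]
[20.5, 11.9, -2.5, -0.5, -5.1, 2.0]
[20.6, 11.8, -2.9, -0.5, -5.1, 2.0]
```

{"op": "drive_tool", "data": {
  "moves": [10, 18, 6, -9.5, -1.3, -2.8, 2.1, 10, 18, 6, -9.5, -1.3, -2.8, 2.1, 10, 18, 6, -10, -1.3, -2.8, 2.1, 10, 17.5, 5.5, -10, -1.3, -2.8, 2.1, 10, 17.5, 5.5, -10.5, -1.3, -2.8, 2.1]
}}

```text
t: 11.25
tool_pos: [0.4706, -0.2483, 0.4906]
orientation: [-0.357, -2.669, -0.074]
force: [-0.3, -0.1, -0.3]
opening: 0.015
gripper_force: 45.0
```

{"op": "drive_tool", "data": {
  "moves": [10, 20, 12.5, -1.5, -0.5, -5.1, 2, 10, 20, 12.5, -1.5, -0.5, -5.1, 2, 10, 20.5, 12, -2, -0.5, -5.1, 2, 10, 20.5, 12, -2.5, -0.5, -5, 2, 10, 20.5, 12, -3, -0.5, -4, 2, 10, 0, 0, 0, 0, 0, 0, 10, 0, 0, 0, 0, 0, 0, 10, 0, 0, 0, 0, 0, 0]
}}

```text
t: 12.05
tool_pos: [0.402, -0.1598, 0.5265]
orientation: [-0.681, -3.038, -0.004]
force: [-0.5, 0.2, -0.4]
opening: 0.0149
gripper_force: 45.0
```

Run:
```python
from h import *
grasp();c=snap('scene','s6');w=snap('wrist','w6')
s=robot.read_state();R=Rn.from_rotvec(s['orientation']);g=s['tool_pos']+R.apply(G);d=-R.as_matrix()[:,0]
for n,X in[('ball',g-.064*d),('tip',g+.132*d),('collar',g+.052*d)]: print(n,X,proj(c,X),proj(c,X)*1.5625)
print(np.degrees(np.arcsin(d[2])))
cv2.imwrite('pics/c6.png',cv2.resize(cv2.imread('pics/s6.png'),(800,600),interpolation=2))
```

```text
t 12.05 g [ 0.39747015 -0.15839159  0.3595706 ] x [-0.90380676  0.42700445  0.02829391] z [-0.02722867  0.00860158 -0.99959222] F [-0.5  0.2 -0.4] op 0.014919910968466739 44.99905586242676 q [-0.49 -0.33  1.7  -0.01  1.8  -1.63]
ball [ 0.33972641 -0.13112814  0.36118537] [163.39499906 151.27650491] [255.30468604 236.36953892]
tip [ 0.51682927 -0.21490727  0.35556069] [257.57958093 144.27840961] [402.4680952  225.43501502]
collar [ 0.44454239 -0.18071171  0.35785648] [219.9436807  147.07482927] [343.6620011  229.80442074]
-1.6444640868730642
```

View pics/c6.png

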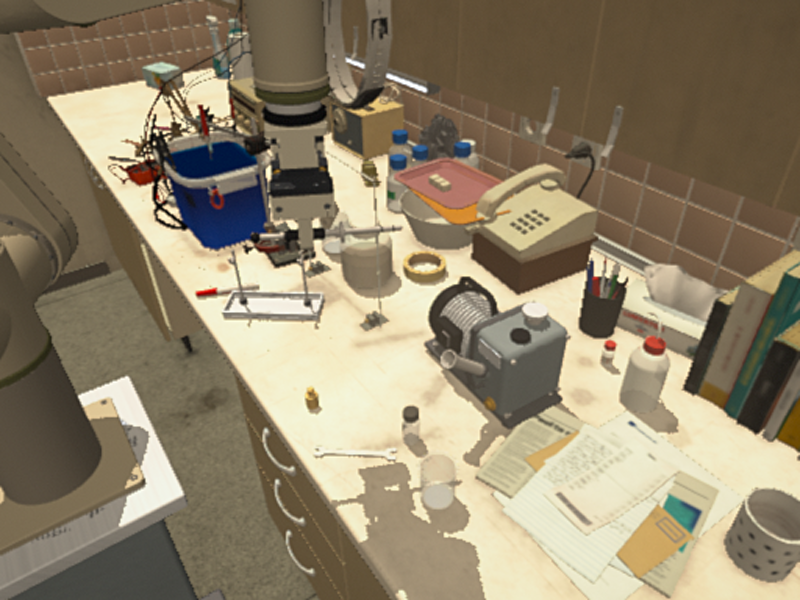

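The stick is held clear in mid-air: ball at (255,239), tip at (401,229). The pump, vial, beaker and weight haven't moved. It points 1.6° tip down, so I'll trim it by 1°.

{"op": "drive_tool", "data": {
  "moves": [10, 0, 0, 0, 0, -1, 0, 10, 0, 0, 0, 0, 0, 0, 10, 0, 0, 0, 0, 0, 0, 10, 0, 0, 0, 0, 0, 0, 10, 0, 0, 0, 0, 0, 0]
}}

```text
t: 12.65
tool_pos: [0.4015, -0.1594, 0.5272]
orientation: [-0.686, -3.056, 0.003]
force: [0.4, 0.6, -0.7]
opening: 0.0148
gripper_force: 45.0
```

Run:
```python
from h import *
grasp();print(robot.close_job())
```

```text
t 12.65 g [ 0.3999954  -0.15933203  0.36024444] x [-0.90394939  0.42755355  0.00857087] z [-9.28772649e-03  4.08979481e-04 -9.99956785e-01] F [ 0.4  0.6 -0.7] op 0.014816632675419803 44.99910056591034 q [-0.49 -0.34  1.71 -0.    1.78 -1.62]
the job is handed in; nothing more can be done
None
```

The job is handed in at 12.7 s: the dipstick went fully home in the tube, was drawn right out, and is held still by its grip 36 cm above the bench, within about half a degree of level (tip slightly down) and clear of the pump and hooks.

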